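# Move two base discs from the drying clips to the spring magazine

### The arm

A 7-joint arm with a two-finger parallel gripper is mounted at the origin on the work surface. World frame = base frame: x ahead of the robot, y to its left, z up, the work surface at z = 0. Lengths are in m, angles in rad, forces in N, time in s.
With the tool pointing down it reaches from about 0.425 to 0.875 m from the base axis. Payload 9.9 kg.
Tool frame: the origin (TCP) lies between the finger pads; the fingertips stand 11 mm ahead of it and the grasp point (between the pads) lies 8 mm behind it; z points along the fingers, y is the direction in which the jaws open and shut (so a half turn about z gives the same grasp; the last joint's range is limited). The gripper opens to 85 mm and grips with 20 to 120 N. Pads are 22 mm wide; open, the fingers measure 114 mm over their backs; the gripper's body (76 mm by 85 mm) begins 54 mm behind the grasp point. The pads swing forward as they close: fully open they stand 13 mm farther back than shut.
Start: joints at [1.051, 0.576, 0.025, 1.437, -0.015, 1.129, -0.057], TCP at [0.285, -0.612, 0.242] pointing down, gripper open.
Joint ranges: [-2.76, 2.76], [-0.34, 2.15], [-1.52, 1.57], [0.19, 2.46], [-1.09, 4.23], [0.17, 1.99], [-2.82, 2.82]. Speed limits (rad/s): [2.22, 2.22, 3.01, 3.01, 3.14, 3.14, 3.14].

### API

Orientations are given as a unit quaternion [w, x, y, z].
In Python, from bench import state, eyes, finish_job gives the robot as it stands. The module is installed in compiled form; this text tells all that it offers.
- The arm moves only by the tool jog_arm, never from a script. Its argument "moves" is a list of rows, each a list of 5 numbers: the gripper command: -1 is fully open, 1 is shut, values between are in proportion, then the shift along the tool's x, y, z as a fraction of full scale, then the turn about the tool's z as a fraction of full scale. In form: [[hand, x, y, z, turn], ...]. A call has 1 to 20 rows; each row shifts and turns the commanded pose from where the row before left it, along the tool's axes as they then stand; what a row does not reach is not made up. Full scale, the value 1, is 800 mm for a shift and 90 degrees for a turn. A row lasts 1/12 s, in which the tool goes at most 41.7 mm and 7.16 degrees, less where a joint would pass 70% of its speed; a pose out of reach is approached as far as the arm can. A call with a number of a shift or a turn outside -1 to 1 is refused whole. A call with a gripper value outside its range is refused whole. The fingers move at their own pace and stop on an object; "newtons" is the grip in N (left out, the last holds). Time passes only in rows, so rows that do not move let the fingers close. It gives the time, the measured TCP pose, the force and the opening at its end, in the units of the state.
- state(): the state, without advancing time (a new reading comes with each control period).
- eyes.grab_frame(name): name is "side" or "top" or "wrist"; returns the picture (420x560x3 uint8, red, green, blue); there is no depth.
- eyes.calibration(name): a dict with "fovy" (degrees; the focal length in pixels is half the picture's height over the tangent of half this angle, whatever the lens; pixels are square), "cx", "cy" (the principal point, pixels), "k1" (the pictures are not rectified: a ray, as slopes to the right and down, at radius r is drawn at 1 + k1 r^2 times it, then the intrinsics apply), "rvec" (rotation vector, rad) and "tvec" (3), from world to camera coordinates, as OpenCV has them; the wrist camera has in their place "tool_from_camera" (4x4, takes a point from camera to tool coordinates, whose origin is the TCP and whose axes are the flange's). Camera axes: x right, y down, z forward; pixel columns grow to the right and rows downward; lengths in m; the calibration is good to about 2 mm. A picture is of the moment at which its call begins: read the wrist's pose just before it. calibration takes no time and is no camera call.
- finish_job(): hands the job in, once; it reports no verdict.
The state is a dict: "t": time; "joint_pos": joint angles; "joint_velocities": joint speeds; "joint_torque": joint torques, N m; "position": TCP position; "tool_rot": TCP orientation; "wrist_force": force on the tool from outside, world axes, zero at the start; "wrist_torque": the same for the moment, N m; "finger_gap": finger opening in m.
Only numpy, scipy, OpenCV 4.12 (cv2) and the standard library are available. Lean on these libraries where they do the work, as an engineer would, in place of code of your own. Each camera call takes 0.05 s, during which the arm holds its last target. There are 200 camera calls.

### The job

Load the magazine with the two red base discs: pull one red disc straight out of its spring clip on the sloping drying strip, lay it painted face up between the magazine's guide rods and press it down on the sprung follower until both catches have snapped over it, let go, and only then fetch the other and load it on top in the same way. Leave the other discs in their clips and everything else on the bench where it stands.

Things in the scene. Friction and masses are not known exactly. Their poses are not given: they have to be found in the camera images.
- strip: Drying strip, screwed to the bench: a sloping steel rail on a wooden foot 110 x 340 x 16 mm. Origin: centre of the foot's underside; z up, y along the rail, -x to its front. Five stations at y = -112, -56, 0, 56, 112 mm hold a disc each, flat on the rail's face, painted face outward. Under the rail stand only two end posts (30 x 8 mm, at y = +-155 mm).
- rail_mid (a point): Middle of the rail's face, 125 mm above the bench; axes as strip. The face leans 35 degrees: in the strip's axes its outward normal is (-0.574, 0, 0.819), up-slope is (0.819, 0, 0.574). The rail is 24 mm wide, 5 mm thick, 330 mm long, so a disc overhangs it by 10 mm up-slope and down-slope: there the rim is free for fingers, with 70 mm of free depth.
- clip2l (a joint): Opening of the +y spring clip of the middle station, m, 0 = shut (all ten are alike). At each station one clip stands at the disc's +y and one at its -y side, within 15 mm of the rail's middle line; its lip overhangs the disc's face edge by 2 mm and stands 10 mm above the face. A straight pull along the outward normal (7 to 13 N) springs both open; after 25 mm the disc is free.
- magazine: Spring-fed disc magazine, bolted to the bench: green foot 120 x 120 x 12 mm, origin at the centre of its underside, z up. The stack stands on the axis above the origin between four 8 mm guide rods with pointed tops 110 mm high, at x = +-16.8, y = +-21.5 mm (disc's play 1.3 mm). The +x and -x sides are open: 35 mm wide gaps for fingers holding the disc's rim.
- mag_axis (a point): On the magazine's axis, 74 mm above the bench, the height of the flat undersides of the two catch lips; axes as magazine. The catches reach in from posts at +y and -y (82 mm high, 36 to 44 mm from the axis). Fingertips that reach below the underside of the disc they carry would come down on the edge of a disc already loaded, so hold it with the fingertips level with its underside.
- follower (a joint): How far the brass follower plate (39 mm across) is pressed down, m, 0 to 0.046. At 0 its top stands 72 mm above the bench. Its spring takes 3.6 N at 0 and 1 N more per 10 mm. Each disc loaded lowers it by a thickness.
- catch_l (a joint): Opening of the +y catch, m, 0 = shut (the -y one is alike). The lip overhangs the disc's rim by 3 mm. Its sloping back (up to 89 mm above the bench) lets a disc pass from above; it snaps over the disc when the disc's face is below 74 mm; press 5 mm further to be sure. Pressing takes up to 20 N. Let go, the disc rises against the lips.
- red1_centre (a point): A painted birch base disc, 44 mm across, 14 mm thick, about 16 g; red face (with a thin gold ring) and rim, bare birch underside. This point is its centre, half-way up; its z axis is the disc's axis, out of the painted face. Starts in a clip of the drying strip, at any of the five stations. One of the two to be loaded.
- yellow_centre (a point): A painted birch base disc, 44 mm across, 14 mm thick, about 16 g; yellow face (with a thin gold ring) and rim, bare birch underside. This point is its centre, half-way up; its z axis is the disc's axis, out of the painted face. Starts in a clip of the drying strip, at any of the five stations. To be left in its clip.
- blue_centre (a point): A painted birch base disc, 44 mm across, 14 mm thick, about 16 g; blue face (with a thin gold ring) and rim, bare birch underside. This point is its centre, half-way up; its z axis is the disc's axis, out of the painted face. Starts in a clip of the drying strip, at any of the five stations. To be left in its clip.
- red2_centre (a point): A painted birch base disc, 44 mm across, 14 mm thick, about 16 g; red face (with a thin gold ring) and rim, bare birch underside. This point is its centre, half-way up; its z axis is the disc's axis, out of the painted face. Starts in a clip of the drying strip, at any of the five stations. One of the two to be loaded.
- green_centre (a point): A painted birch base disc, 44 mm across, 14 mm thick, about 16 g; green face (with a thin gold ring) and rim, bare birch underside. This point is its centre, half-way up; its z axis is the disc's axis, out of the painted face. Starts in a clip of the drying strip, at any of the five stations. To be left in its clip.
- doll_low1: Lower half of a birch nesting doll: open cup, about 58 mm across, 46 mm high, origin at the centre of its underside. Stands close beside the magazine. Loose; only a bystander, leave it where it is.
- doll_low2: Another lower doll half, 61 mm across, 48 mm high, origin at the centre of its underside. Stands in front of the strip. Loose; only a bystander, leave it where it is.
- doll_top: Upper half of a birch nesting doll, domed, 57 mm across, 66 mm high, origin at the centre of its underside. Stands close beside the magazine. Loose; only a bystander, leave it where it is.
- mallet: Rubber-faced mallet lying down, 290 mm long along its x axis, head at +x 86 mm wide and 58 mm high; origin on the bench under the handle's middle. Loose; only a bystander, leave it where it is.
- gauge: Steel parting gauge lying flat, 150 mm long along x, L-shaped, 22 mm high at its brass screw; origin under its middle. Loose; only a bystander, leave it where it is.
- crock: Stoneware crock of dowel plugs, 104 mm across, 125 mm high with the plugs, 0.95 kg; origin at the centre of its underside. Loose; only a bystander, leave it where it is.
- lacquer: Lacquer can, 72 mm across, 95 mm high; origin at the centre of its underside. Loose; only a bystander, leave it where it is.
Things that resemble listed ones, but are neither listed nor needed, are in the scene too. Leave any black look-alike of the part that bears red1_centre alone.

How it is judged:
By the outcome, as a careful person would: the job done as asked, in the order asked, and still so for the second after the job is handed in, with the robot touching nothing.
It also fails if it takes over 67 s, if anything falls off the work surface, if the arm or the gripper's body presses on something with over 40 N, if the wrist force passes 120 N, or if a joint passes its speed limit or range.

## Working session

There is one attempt and no reset: what is moved stays moved. The work goes in short steps, Python scripts to look and compute and a tool call to move; the robot and the scene stay as the last step left them, time stands still between calls to the robot, and variables do not carry over. Pictures are saved under pics/ and viewed, about 8 in all and at most 12, crops included, and the job is handed in when it is done.

Besides the shell and the picture viewer there is one more tool, called after "Request:" as name(argument=value, ...), one argument or row to a line, values as JSON. jog_arm: Moves the arm, as the interface text tells. Its arguments: {"type":"object","properties":{"moves":{"type":"array","items":{"type":"array","items":{"type":"number","minimum":-1,"maximum":1}}},"newtons":{"type":"number"}},"required":["moves"]}

```bash
mkdir -p pics
cat > h.py <<'E'
import numpy as np, cv2
from bench import state, eyes, finish_job
from scipy.spatial.transform import Rotation as R
def cam(n):
    c=eyes.calibration(n); f=210/np.tan(np.radians(c["fovy"])/2)
    if n!="wrist":
        Rm=cv2.Rodrigues(np.array(c["rvec"],float))[0]; t=np.array(c["tvec"],float)
    else:
        s=state(); q=s["tool_rot"]; T=np.eye(4); T[:3,:3]=R.from_quat([q[1],q[2],q[3],q[0]]).as_matrix(); T[:3,3]=s["position"]
        M=np.linalg.inv(T@np.array(c["tool_from_camera"])); Rm,t=M[:3,:3],M[:3,3]
    return c,f,Rm,t
def proj(C,P):
    c,f,Rm,t=C; p=np.atleast_2d(P)@Rm.T+t; s=p[:,:2]/p[:,2:]; r2=(s**2).sum(1,keepdims=True)
    return s*(1+c["k1"]*r2)*f+[c["cx"],c["cy"]]
def ray(C,uv):
    c,f,Rm,t=C; d=(np.array(uv,float)-[c["cx"],c["cy"]])/f; s=d.copy()
    for _ in range(30): s=d/(1+c["k1"]*(s@s))
    return -Rm.T@t, Rm.T@np.array([s[0],s[1],1])
def onz(C,uv,z):
    o,d=ray(C,uv); return o+d*(z-o[2])/d[2]
def grab(n,fn,crop=None,k=1):
    im=eyes.grab_frame(n)
    np.save("pics/"+fn+".npy",im)
    o=im if crop is None else im[crop[1]:crop[3],crop[0]:crop[2]]
    cv2.imwrite("pics/"+fn+".png",cv2.resize(o,None,fx=k,fy=k,interpolation=cv2.INTER_CUBIC)[:,:,::-1]); return im
E
python3 - <<'E'
from h import *
a=grab("side","a"); b=grab("top","b")
print(state())
for n in("side","top"):
    C=cam(n); print(n,C[0],-C[2].T@C[3])
print(eyes.calibration("wrist"))
E
```

```text
{'t': 0.1, 'joint_pos': array([ 1.05123552,  0.57642822,  0.02485274,  1.43780962, -0.01500248,
        1.12900172, -0.05648473]), 'joint_velocities': array([ 1.44252539e-04, -2.01385978e-03, -3.93479587e-04,  2.36879244e-06,
       -1.02047347e-03, -1.02420278e-03, -9.45827463e-06]), 'joint_torque': array([ 4.40353848e-03, -7.67300177e+01,  2.25705653e+00, -2.86607748e+01,
        1.58499222e-02,  8.60621600e-03,  4.02019009e-05]), 'position': array([ 0.28476184, -0.6115713 ,  0.24154739]), 'tool_rot': array([-7.04838681e-04,  9.76352973e-01,  2.16181260e-01, -1.94267463e-04]), 'wrist_force': array([0.03181099, 0.19260458, 0.05815191]), 'wrist_torque': array([ 0.01534892, -0.00401365, -0.0258949 ]), 'finger_gap': 0.08558420798462896}
side {'fovy': 47.08950708912824, 'cx': 287.5573594056322, 'cy': 224.71043032992256, 'k1': 0.028628310850272808, 'rvec': array([ 0.9437897 , -2.32940442,  1.22103389]), 'tvec': array([0.4313136, 0.3264809, 0.687044 ])} [0.04816103 0.57316966 0.65864081]
top {'fovy': 43.3768852751982, 'cx': 278.189664155568, 'cy': 212.82890759122205, 'k1': -0.11426106527034419, 'rvec': array([ 2.14613216, -2.19416923,  0.06576737]), 'tvec': array([0.02325899, 0.60386346, 1.16324585])} [ 0.50792201 -0.01322536  1.2083763 ]
{'fovy': 65.76231157397184, 'cx': 278.648545736935, 'cy': 204.53710332688453, 'k1': -0.004142892996116625, 'tool_from_camera': array([[-3.24360131e-04, -9.53938504e-01, -3.00002044e-01,
         7.54277290e-02],
       [ 9.99999946e-01, -2.94417558e-04, -1.45011907e-04,
         9.25013558e-05],
       [ 5.00065726e-05, -3.00002075e-01,  9.53938548e-01,
        -1.31700965e-01],
       [ 0.00000000e+00,  0.00000000e+00,  0.00000000e+00,
         1.00000000e+00]])}
```

View pics/a.png

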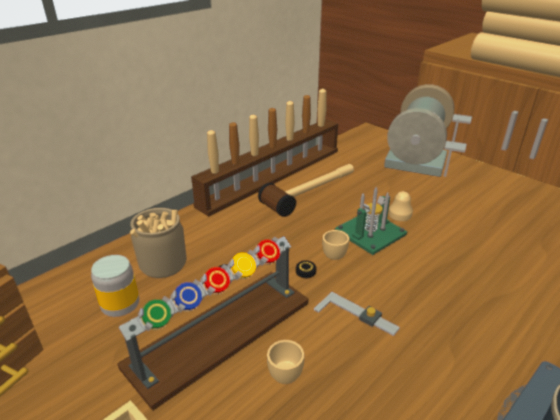

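View pics/b.png

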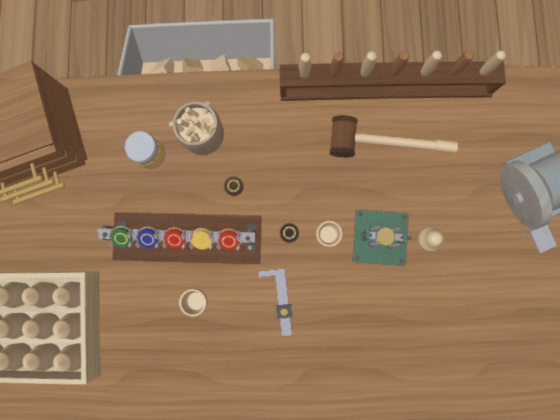

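The two red discs are at about (175,239) and (229,241) in the top picture, and (218,279) and (269,250) in the side one. The look-alikes are black discs on the bench at top (233,186) and (289,232). The magazine is at top (386,238), with a doll on each side of it. I'll take close crops before measuring.

```bash
python3 - <<'E'
import numpy as np,cv2
a=np.load("pics/a.npy");b=np.load("pics/b.npy")
f=lambda i,x,y,w,h,k:cv2.resize(i[y:y+h,x:x+w],(w*k,h*k),interpolation=cv2.INTER_CUBIC)
m=np.zeros((600,800,3),np.uint8)
t=f(b,95,205,170,65,4); m[0:260,0:680]=t
m[270:550,0:260]=f(b,350,205,65,70,4)
m[270:550,270:790]=0
s=f(a,335,180,85,75,4); m[270:570,270:610]=s
cv2.imwrite("pics/c.png",m[:,:,::-1])
E
cat > m.py <<'E'
from h import *
from scipy.optimize import least_squares
a=np.load("pics/a.npy");b=np.load("pics/b.npy");S=cam("side");T=cam("top")
def tri(u,v):
    o1,d1=ray(S,u);o2,d2=ray(T,v); A=np.c_[d1,-d2]; k=np.linalg.lstsq(A,o2-o1,rcond=None)[0]
    p,q=o1+k[0]*d1,o2+k[1]*d2; return (p+q)/2,np.linalg.norm(p-q)
E
python3 - <<'E'
from m import *
def blob(im,lo,hi,box):
    h=cv2.cvtColor(im,cv2.COLOR_RGB2HSV); x0,y0,x1,y1=box
    m=(((h[...,0].astype(int)-lo)%180)<=(hi-lo)%180)&(h[...,1]>150)&(h[...,2]>70)
    k=np.zeros_like(m);k[y0:y1,x0:x1]=1; m=(m&k).astype(np.uint8)
    m=cv2.morphologyEx(m,cv2.MORPH_CLOSE,np.ones((9,9)))
    n,l,st,c=cv2.connectedComponentsWithStats(m)
    return [(c[i].round(1),st[i].tolist()) for i in range(1,n) if st[i,4]>60]
for nm,lo,hi in(("red",172,7),("yel",24,33),("grn",50,80),("blu",105,130)):
    print(nm,blob(a,lo,hi,(130,225,300,340)),blob(b,lo,hi,(100,215,260,265)))
for u,v in(((218,279),(175,239)),((269,250),(229,241))): print(tri(u,v))
E
```

```text
red [(array([268.1, 250.7]), [257, 240, 23, 23, 406]), (array([216.6, 279.1]), [204, 267, 27, 26, 506])] [(array([173.5, 238.7]), [165, 229, 19, 20, 286]), (array([228. , 240.2]), [219, 231, 20, 20, 291])]
yel [(array([243.8, 263.7]), [233, 254, 23, 21, 367])] []
grn [(array([156.2, 313. ]), [143, 301, 27, 26, 528])] []
blu [(array([188.1, 295.4]), [175, 284, 26, 25, 476])] [(array([146.3, 237.2]), [138, 230, 19, 17, 174])]
(array([0.54623273, 0.22047495, 0.13413191]), np.float64(0.00029824552672702456))
(array([0.54012775, 0.10927636, 0.13575101]), np.float64(0.00048162672036246236))
```

View pics/c.png

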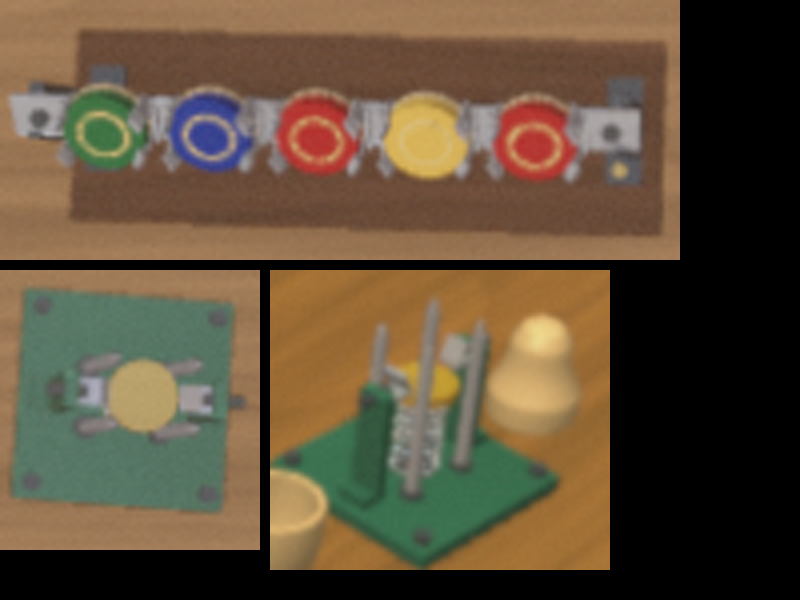

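The crop shows red faces with gold rings at stations 0 and −112 (ring centres at crop (316,139) and (534,147)). Both are red discs in clips, not black ones. The magazine's follower is at crop (143,396).

Run:
```python
from m import *
pt=lambda x,y,x0,y0:((x+.5)/4-.5+x0,(y+.5)/4-.5+y0)
P=np.array([onz(T,pt(x,y,95,205),.1365) for x,y in((102,133),(209,137),(316,139),(425,143),(534,147))])
print(P.round(4).tolist())
n=np.array([112,56,0,-56,-112])/1000
k=np.polyfit(n,P[:,0],1),np.polyfit(n,P[:,1],1); print("fit",k,"yaw",np.degrees(np.arctan2(-k[0][0],k[1][0])))
F=np.array([onz(T,pt(x,y-270,350,205),.012) for x,y in((24,290),(233,303),(221,512),(11,497))])
print("foot",F.mean(0),F.round(4).tolist()); e=F[0]-F[1]; print("yaw",np.degrees(np.arctan2(-e[0],e[1])))
e=F[0]-F[3]; print(np.degrees(np.arctan2(e[1],e[0])))
print("foll",onz(T,pt(143,396-270,350,205),.072))
for x,y in((118,360),(195,363),(112,420),(155,437)): print(onz(T,pt(x,y-270,350,205),.110).round(4))
print("side foll",tri(((425-270+.5)/4-.5+335,(383-270+.5)/4-.5+180),pt(143,126,350,205)))
for nm,p in(("dl1",(329,234)),("dl2",(193,303)),("dtop",(431,239)),("gauge",(283,300)),("gaugeend",(288,334)),("blk",(289,232)),("spot",(370,320))): print(nm,onz(T,p,.03).round(3))
s=state();q=s["tool_rot"];M=R.from_quat([q[1],q[2],q[3],q[0]]).as_matrix();print(M.round(4))
```

```text
[[0.5508, 0.3351, 0.1365], [0.5476, 0.2787, 0.1365], [0.5455, 0.2229, 0.1365], [0.5424, 0.1667, 0.1365], [0.5392, 0.1108, 0.1365]]
fit (array([0.0507177 , 0.54510676]), array([1.00112344, 0.22284734])) yaw -2.9001700262521983
foot [ 0.54459683 -0.2200328   0.012     ] [[0.6085, -0.1661, 0.012], [0.5984, -0.2852, 0.012], [0.48, -0.2739, 0.012], [0.4915, -0.155, 0.012]]
yaw -4.870488642321492
-5.398460543066256
foll [ 0.54475    -0.22076996  0.072     ]
[ 0.5626 -0.2014  0.11  ]
[ 0.5601 -0.2417  0.11  ]
[ 0.5314 -0.1972  0.11  ]
[ 0.5221 -0.2194  0.11  ]
side foll (array([ 0.54475062, -0.22115521,  0.07012584]), np.float64(0.00014733347303029024))
dl1 [ 0.554 -0.103  0.03 ]
dl2 [0.406 0.204 0.03 ]
dtop [ 0.537 -0.331  0.03 ]
gauge [0.41  0.003 0.03 ]
gaugeend [ 0.335 -0.006  0.03 ]
blk [ 0.56  -0.013  0.03 ]
spot [ 0.361 -0.188  0.03 ]
[[ 9.065e-01  4.221e-01 -7.000e-04]
 [ 4.221e-01 -9.065e-01  1.300e-03]
 [-1.000e-04 -1.500e-03 -1.000e+00]]
```

Request:
jog_arm(
  moves=[
    [-1, 0, 0, 0, -0.0767],
    [-1, 0, 0, 0, -0.0767],
    [-1, 0, 0, 0, -0.0767],
    [-1, 0, 0, 0, -0.0767],
    [-1, 0, 0, 0, -0.0767],
    [-1, 0, 0, 0, -0.0767],
    [-1, 0, 0, 0, -0.0767],
    [-1, 0, 0, 0, -0.0767],
    [-1, 0, 0, 0, -0.0767],
    [-1, 0.0481, 0.0126, -0.001, 0],
    [-1, 0.0481, 0.0126, -0.001, 0],
    [-1, 0.0481, 0.0126, -0.001, 0],
    [-1, 0.0481, 0.0126, -0.001, 0],
    [-1, 0.0481, 0.0126, -0.001, 0],
    [-1, 0.0481, 0.0126, -0.001, 0],
    [-1, 0.0481, 0.0126, -0.001, 0],
    [-1, 0.0481, 0.0126, -0.001, 0],
    [-1, 0.0481, 0.0126, -0.001, 0],
    [-1, 0.0481, 0.0126, -0.001, 0],
    [-1, 0.0481, 0.0126, -0.001, 0],
  ],
)

```text
t: 1.77
position: [0.4171, -0.1929, 0.2511]
tool_rot: [-0.0, 0.725, 0.689, -0.0]
wrist_force: [0.8, -0.6, -0.7]
finger_gap: 0.0853
```

Request:
jog_arm(
  moves=[
    [-1, 0.0481, 0.0126, -0.001, 0],
    [-1, 0.0481, 0.0126, -0.001, 0],
    [-1, 0.0481, 0.0126, -0.001, 0],
    [-1, 0.0481, 0.0126, -0.001, 0],
    [-1, 0.0481, 0.0126, -0.001, 0],
    [-1, 0.0481, 0.0126, -0.001, 0],
    [-1, 0.0481, 0.0126, -0.001, 0],
    [-1, 0.0481, 0.0126, -0.001, 0],
    [-1, 0.0481, 0.0126, -0.001, 0],
    [-1, 0.0481, 0.0126, -0.001, 0],
    [-1, 0.0481, 0.0126, -0.001, 0],
    [-1, 0, 0, 0, 0],
    [-1, 0, 0, 0, 0],
  ],
)

```text
t: 2.85
position: [0.5488, 0.2252, 0.2591]
tool_rot: [-0.001, 0.723, 0.691, -0.0]
wrist_force: [0.1, -0.8, 0.3]
finger_gap: 0.0853
```

Run:
```python
from h import *
C=cam("wrist"); im=grab("wrist","w1"); im=im.copy()
for y in(.3351,.2787):pass
k=lambda n:[.5451+.0507*n,.2228+n,.1365]
for n in(.112,.056,0,-.056,-.112):
    p=proj(C,k(n))[0]; print(n,p.round(1)); cv2.drawMarker(im,tuple(int(round(v)) for v in p),(255,255,255),0,12,1)
    if n==0: # rim outline
        nn=np.array([-.573,.029,.819]);e1=np.array([.0506,.9987,0]);e2=np.cross(e1,nn)
        a=np.linspace(0,6.28,60);Q=np.array(k(0))+.022*(np.cos(a)[:,None]*e1+np.sin(a)[:,None]*e2)
        cv2.polylines(im,[proj(C,Q).round().astype(int)],True,(255,255,255),1)
cv2.imwrite("pics/w1.png",im[:,:,::-1])
s=state();q=s["tool_rot"];M=R.from_quat([q[1],q[2],q[3],q[0]]).as_matrix();print(s["position"],M.round(4).tolist())
```

```text
0.112 [276.1  53.6]
0.056 [276.  133.3]
0 [275.9 203.1]
-0.056 [275.8 264.6]
-0.112 [275.7 319.1]
[0.54889635 0.2228738  0.25914941] [[0.049, 0.9988, -0.0013], [0.9988, -0.049, -0.0006], [-0.0006, -0.0013, -1.0]]
```

View pics/w1.png

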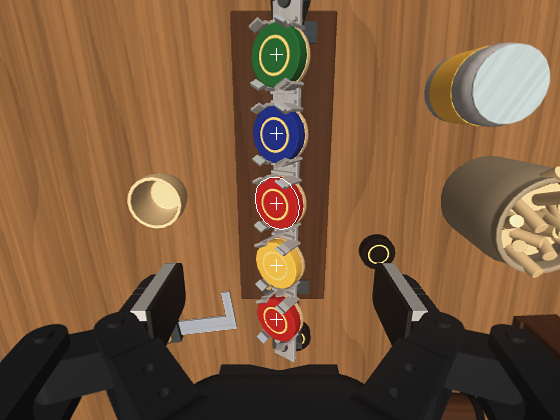

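Request:
jog_arm(
  moves=[
    [-1, 0, -0.001, 0.044, 0],
    [-1, 0, 0, 0.044, 0],
    [-1, 0, 0, 0.044, 0],
    [-1, 0, 0, 0.044, 0],
    [-1, 0, 0, 0, 0],
    [1, 0, 0, 0, 0],
    [1, 0, 0, 0, 0],
    [1, 0, 0, 0, 0],
    [1, 0, 0, 0, 0],
    [1, 0, 0, 0, 0],
    [1, 0, 0, 0, 0],
    [1, 0, 0, 0, 0],
    [1, 0, 0, 0, 0],
  ],
  newtons=50,
)

```text
t: 3.98
position: [0.5488, 0.2228, 0.122]
tool_rot: [0.001, 0.725, 0.689, 0.001]
wrist_force: [-5.3, -1.4, 15.6]
finger_gap: 0.0377
```

Run:
```python
from h import *
w=eyes.grab_frame("wrist"); s=eyes.grab_frame("side")
m=np.zeros((560,800,3),np.uint8)
m[:280,:400]=cv2.resize(w[140:420,80:480],(400,280)); m[280:,:400]=0
m[0:560,400:]=cv2.resize(s[220:360,170:270],(400,560),interpolation=cv2.INTER_CUBIC)
m[280:560,:400]=cv2.resize(w[240:380,180:380],(400,280),interpolation=cv2.INTER_CUBIC)
cv2.imwrite("pics/d.png",m[:,:,::-1]); print(state()["position"],state()["finger_gap"],state()["wrist_force"])
```

```text
[0.54883649 0.22274141 0.1220033 ] 0.03752943742481564 [-4.77098218 -2.14377863 16.01798464]
```

View pics/d.png

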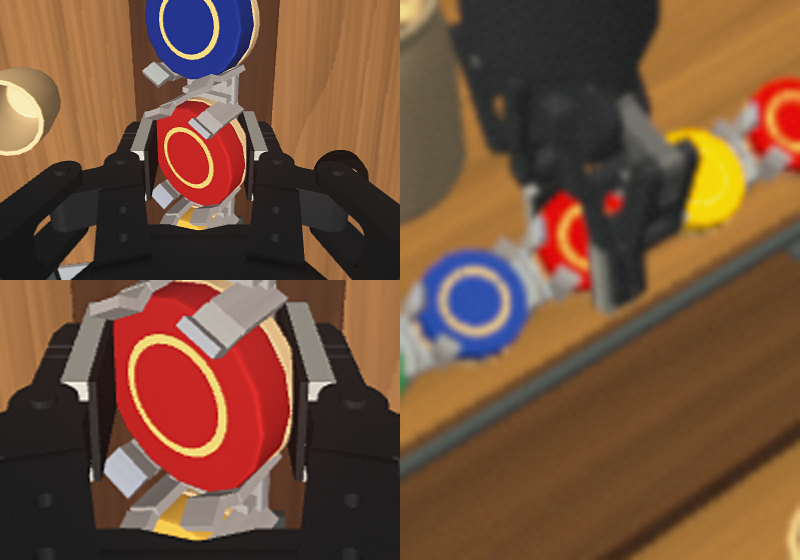

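The squeeze with a vertical tool tipped the disc to about 53° (gap 37.7 mm), and the lower lip has already let go. Opening now could drop it, so I'll pull along the rail's normal and watch the gap.

Request:
jog_arm(
  moves=[
    [1, 0, -0.0036, -0.0051, 0],
    [1, 0, -0.0036, -0.0051, 0],
    [1, 0, -0.0036, -0.0051, 0],
    [1, 0, -0.0036, -0.0051, 0],
  ],
)

```text
t: 4.42
position: [0.5451, 0.2219, 0.1363]
tool_rot: [0.004, 0.726, 0.688, 0.006]
wrist_force: [40.4, 0.6, -35.2]
finger_gap: 0.037
```

Request:
jog_arm(
  moves=[
    [1, 0, -0.0036, -0.0051, 0],
    [1, 0, -0.0036, -0.0051, 0],
    [1, 0, -0.0036, -0.0051, 0],
    [1, 0, -0.0036, -0.0051, 0],
    [1, 0, 0, 0, 0],
  ],
)

```text
t: 4.83
position: [0.5248, 0.224, 0.153]
tool_rot: [0.0, 0.724, 0.689, 0.0]
wrist_force: [0.5, 0.8, 0.2]
finger_gap: 0.0367
```

```bash
cat > v.py <<'E'
import sys
from h import *
# montage: wrist crop + side crop around TCP
def mont(fn):
    w=eyes.grab_frame("wrist"); s=eyes.grab_frame("side"); P=state()["position"]
    u,v=proj(cam("side"),P)[0].astype(int); u=min(max(u,70),490);v=min(max(v,70),350)
    m=np.zeros((420,800,3),np.uint8)
    m[:,:380]=cv2.resize(w[200:410,185:375],(380,420),interpolation=cv2.INTER_CUBIC)
    m[:,390:800]=cv2.resize(s[v-70:v+70,u-68:u+69],(410,420),interpolation=cv2.INTER_CUBIC)
    cv2.imwrite("pics/"+fn+".png",m[:,:,::-1]); print(P.round(4),round(state()["finger_gap"],4),state()["wrist_force"].round(1))
if __name__=="__main__": mont(sys.argv[1])
E
python3 v.py e
```

```text
[0.5252 0.2236 0.1521] 0.037 [-0.2 -0.4  0.1]
```

View pics/e.png

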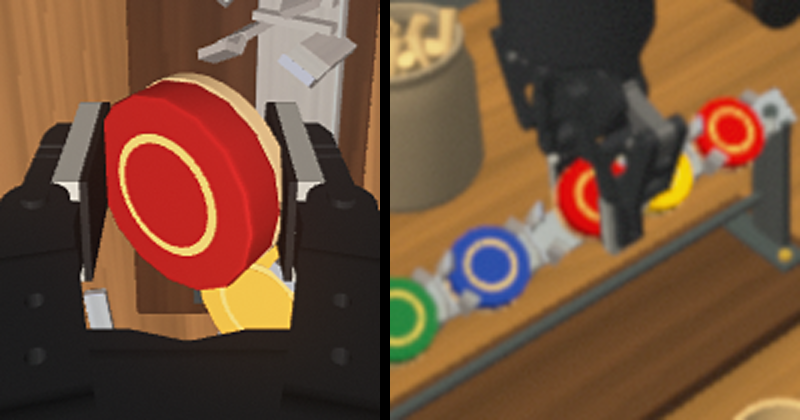

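The disc has come clear of the rail. It is held by its rim, tilted about 50°, painted face forward and up. I'll set it on the free bench in front of the magazine so it tips flat, then regrip it.

Request:
jog_arm(
  moves=[
    [1, 0, -0.01, -0.0375, 0],
    [1, 0, 0, -0.0375, 0],
    [1, 0, 0, -0.0375, 0],
    [1, -0.0436, -0.0088, 0, 0],
    [1, -0.0436, -0.0088, 0, 0],
    [1, -0.0436, -0.0088, 0, 0],
    [1, -0.0436, -0.0088, 0, 0],
    [1, -0.0436, -0.0088, 0, 0],
    [1, -0.0436, -0.0088, 0, 0],
    [1, -0.0436, -0.0088, 0, 0],
    [1, -0.0436, -0.0088, 0, 0],
    [1, -0.0436, -0.0088, 0, 0],
    [1, -0.0436, -0.0088, 0, 0],
    [1, -0.0436, -0.0088, 0, 0],
    [1, -0.0436, -0.0088, 0, 0],
  ],
)

```text
t: 6.18
position: [0.411, -0.1913, 0.2417]
tool_rot: [-0.0, 0.725, 0.689, -0.0]
wrist_force: [1.1, -0.4, 0.3]
finger_gap: 0.0366
```

Request:
jog_arm(
  moves=[
    [1, 0, 0, 0.042, 0],
    [1, 0, 0, 0.042, 0],
    [1, 0, 0, 0.042, 0],
    [1, 0, 0, 0.042, 0],
    [1, 0, 0, 0.042, 0],
    [1, 0, 0, 0.032, 0],
    [1, 0, 0, 0, 0],
    [1, 0, 0, 0, 0],
  ],
)

```text
t: 6.85
position: [0.4112, -0.1893, 0.0475]
tool_rot: [-0.001, 0.724, 0.689, -0.001]
wrist_force: [-0.4, -0.9, 0.5]
finger_gap: 0.0368
```

Request:
jog_arm(
  moves=[
    [1, 0, 0, 0.01, 0],
    [1, 0, 0, 0.01, 0],
    [1, 0, 0, 0.006, 0],
    [1, 0, 0, 0, 0],
  ],
)

```text
t: 7.18
position: [0.4119, -0.1899, 0.0272]
tool_rot: [0.0, 0.725, 0.689, 0.0]
wrist_force: [-0.6, -0.1, -0.1]
finger_gap: 0.0367
```

Request:
jog_arm(
  moves=[
    [1, 0, 0, 0.004, 0],
    [1, 0, 0, 0.004, 0],
    [1, 0, 0, 0, 0],
  ],
)

```text
t: 7.43
position: [0.4119, -0.1898, 0.0207]
tool_rot: [-0.0, 0.725, 0.689, -0.0]
wrist_force: [0.4, 0.0, -0.1]
finger_gap: 0.0363
```

Request:
jog_arm(
  moves=[
    [1, 0, 0, 0.004, 0],
    [1, 0, 0, 0, 0],
  ],
)

```text
t: 7.6
position: [0.4119, -0.1898, 0.0174]
tool_rot: [-0.0, 0.725, 0.689, -0.0]
wrist_force: [-0.5, -0.3, -0.6]
finger_gap: 0.0368
```

Request:
jog_arm(
  moves=[
    [1, 0, 0, 0.003, 0],
    [1, 0, 0, 0, 0],
  ],
)

```text
t: 7.77
position: [0.4119, -0.1898, 0.0151]
tool_rot: [-0.0, 0.725, 0.689, -0.0]
wrist_force: [0.1, -0.7, 0.0]
finger_gap: 0.037
```

Request:
jog_arm(
  moves=[
    [1, 0, 0, 0.0025, 0],
    [-1, 0, 0, 0, 0],
    [-1, 0, 0, 0, 0],
    [-1, 0, 0, 0, 0],
    [-1, 0, 0, 0, 0],
    [-1, 0, 0, 0, 0],
    [-1, 0, 0, 0, 0],
    [-1, 0, 0, -0.04, 0],
    [-1, 0, 0, -0.04, 0],
    [-1, 0, 0, -0.04, 0],
    [-1, 0, 0, 0, 0],
  ],
)

```text
t: 8.68
position: [0.414, -0.1905, 0.1139]
tool_rot: [0.003, 0.725, 0.689, 0.001]
wrist_force: [1.3, 0.4, 0.3]
finger_gap: 0.0849
```

Run:
```python
from h import *
C=cam("wrist"); im=grab("wrist","g")
h=cv2.cvtColor(im,cv2.COLOR_RGB2HSV); m=(((h[...,0]<7)|(h[...,0]>172))&(h[...,1]>150)&(h[...,2]>70)).astype(np.uint8)
m=cv2.morphologyEx(m,cv2.MORPH_CLOSE,np.ones((15,15)))
n,l,st,c=cv2.connectedComponentsWithStats(m)
for i in range(1,n):
    if st[i,4]>200: print(c[i],st[i],onz(C,c[i],.014))
s=state();print(s["position"],s["finger_gap"])
```

```text
[284.90754352 206.78800774] [ 256  178   59   58 2585] [ 0.41829923 -0.18950707  0.014     ]
[ 0.41343107 -0.19052866  0.11195069] 0.08527855378710035
```

View pics/g.png

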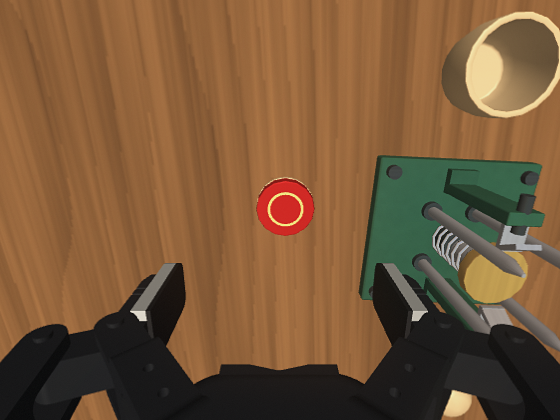

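The red disc lies flat, face up, ring centre at (286,209), which is about (0.4185, −0.190). I'll squeeze it crosswise to centre it, then grip it along the magazine's open sides.

Request:
jog_arm(
  moves=[
    [-1, 0.001, 0.0063, 0, 0],
    [-1, 0, 0, 0, -0.0769],
    [-1, 0, 0, 0, -0.0769],
    [-1, 0, 0, 0, -0.0769],
    [-1, 0, 0, 0, -0.0769],
    [-1, 0, 0, 0, -0.0769],
    [-1, 0, 0, 0, -0.0769],
    [-1, 0, 0, 0, -0.0769],
    [-1, 0, 0, 0, -0.0769],
    [-1, 0, 0, 0, -0.0769],
    [-1, 0, 0, 0, -0.0769],
    [-1, 0, 0, 0, -0.0769],
    [-1, 0, 0, 0, -0.0769],
    [-1, 0, 0, 0, -0.0769],
    [-1, 0, 0, 0.04, 0],
    [-1, 0, 0, 0.04, 0],
    [-1, 0, 0, 0.04, 0],
    [-1, 0, 0, 0, 0],
  ],
  newtons=20,
)

```text
t: 10.23
position: [0.4142, -0.1878, 0.0083]
tool_rot: [-0.004, 0.025, 1.0, 0.002]
wrist_force: [-0.4, 0.1, -0.0]
finger_gap: 0.0855
```

Request:
jog_arm(
  moves=[
    [1, 0, 0, 0, 0],
    [1, 0, 0, 0, 0],
    [1, 0, 0, 0, 0],
    [1, 0, 0, 0, 0],
    [1, 0, 0, 0, 0],
    [1, 0, 0, 0, 0],
    [1, 0, 0, 0, 0],
  ],
)

```text
t: 10.82
position: [0.4178, -0.1895, 0.0148]
tool_rot: [0.001, 0.026, 1.0, -0.0]
wrist_force: [-0.9, 1.4, 7.9]
finger_gap: 0.0427
```

Request:
jog_arm(
  moves=[
    [-0.41, 0, 0, -0.0025, 0],
    [-0.41, 0, 0, 0, 0],
    [-0.41, 0, 0, 0, 0],
    [-0.41, 0, 0, 0, 0],
    [-0.41, 0, 0, 0, 0.0787],
    [-0.41, 0, 0, 0, 0.0787],
    [-0.41, 0, 0, 0, 0.0787],
    [-0.41, 0, 0, 0, 0.0787],
    [-0.41, 0, 0, 0, 0.0787],
    [-0.41, 0, 0, 0, 0.0787],
    [-0.41, 0, 0, 0, 0.0787],
    [-0.41, 0, 0, 0, 0.0787],
    [-0.41, 0, 0, 0, 0.0787],
    [-0.41, 0, 0, 0, 0.0787],
    [-0.41, 0, 0, 0, 0.0787],
    [-0.41, 0, 0, 0, 0.0787],
    [-0.41, 0, 0, 0, 0.0787],
    [-0.41, 0, 0, 0, 0],
  ],
)

```text
t: 12.32
position: [0.4171, -0.1891, 0.0154]
tool_rot: [0.0, 0.739, 0.674, -0.0]
wrist_force: [-0.2, 0.3, 0.1]
finger_gap: 0.0597
```

Request:
jog_arm(
  moves=[
    [1, 0, 0, 0, 0],
    [1, 0, 0, 0, 0],
    [1, 0, 0, 0, 0],
    [1, 0, 0, 0, 0],
    [1, 0, 0, 0, 0],
  ],
  newtons=40,
)

```text
t: 12.73
position: [0.417, -0.1892, 0.0157]
tool_rot: [0.0, 0.736, 0.677, 0.0]
wrist_force: [-1.3, 1.3, 8.5]
finger_gap: 0.0419
```

Run:
```python
from h import *
for _ in range(2):
    eyes.grab_frame("wrist"); s=state();q=s["tool_rot"];M=R.from_quat([q[1],q[2],q[3],q[0]]).as_matrix()
    print(s["position"].round(4),s["wrist_force"].round(1),s["finger_gap"],np.degrees(np.arctan2(M[1,1],M[0,1])),M[:,2].round(4))
d=np.array([.5447,-.2205,0])-s["position"]; print(M.T@d/.8, (M.T@d)*1000, s["joint_pos"].round(2))
```

```text
[ 0.417  -0.1892  0.0157] [-0.9  1.2  8. ] 0.0420944597550783 -4.772756294395326 [ 4.e-04  0.e+00 -1.e+00]
[ 0.4171 -0.1892  0.0157] [-0.4  0.9  8.4] 0.041948615343140656 -4.774761470028862 [ 4.e-04  1.e-04 -1.e+00]
[-0.02574974  0.16225488  0.01966919] [-20.59979381 129.80390763  15.73535178] [ 0.45  0.63 -0.19  2.22  0.37  0.32 -0.14]
```

Request:
jog_arm(
  moves=[
    [1, 0, 0, 0, 0],
    [1, 0, 0, -0.0453, 0],
    [1, 0, 0, -0.0453, 0],
    [1, 0, 0, -0.0453, 0],
    [1, 0, 0, -0.0453, 0],
    [1, -0.0064, 0.0406, 0, 0],
    [1, -0.0064, 0.0406, 0, 0],
    [1, -0.0064, 0.0406, 0, 0],
    [1, -0.0064, 0.0406, 0, 0],
    [1, 0, 0, 0, 0],
    [1, 0, 0, 0, 0],
  ],
  newtons=80,
)

```text
t: 13.75
position: [0.5455, -0.2212, 0.1596]
tool_rot: [-0.0, 0.736, 0.677, -0.0]
wrist_force: [-0.7, 0.9, -0.5]
finger_gap: 0.0404
```

Run:
```python
from h import *
C=cam("wrist"); w=grab("wrist","i"); s=grab("side","j"); t=grab("top","k")
S=state();print(S["position"].round(4),S["wrist_force"].round(1),S["finger_gap"])
m=np.zeros((420,800,3),np.uint8)
m[:,:400]=cv2.resize(w[200:410,180:380],(400,420),interpolation=cv2.INTER_CUBIC)
m[:,410:800]=cv2.resize(s[150:255,330:427],(390,420),interpolation=cv2.INTER_CUBIC)
cv2.imwrite("pics/i.png",m[:,:,::-1])
```

```text
[ 0.5434 -0.221   0.16  ] [-0.2 -0.5  0.4] 0.04017778304008233
```

View pics/i.png

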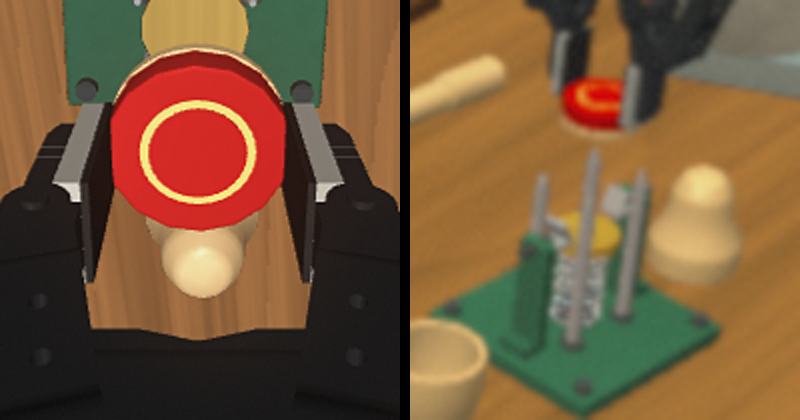

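Request:
jog_arm(
  moves=[
    [1, 0, 0, 0.02, 0],
    [1, 0, 0, 0.014, 0],
    [1, 0, 0, 0.014, 0],
    [1, 0, 0, 0, 0],
  ],
)

```text
t: 14.23
position: [0.5428, -0.2207, 0.1196]
tool_rot: [-0.002, 0.737, 0.676, -0.001]
wrist_force: [-1.0, -0.3, -0.8]
finger_gap: 0.0404
```

```bash
cat > st.py <<'E'
from h import *
p=[];f=[]
for _ in range(5): eyes.grab_frame("top"); s=state(); p.append(s["position"]); f.append(s["wrist_force"])
print(np.mean(p,0).round(4),np.std(p,0).round(4),np.mean(f,0).round(1),s["finger_gap"],s["t"])
E
python3 st.py
```

```text
[ 0.5444 -0.2209  0.1218] [0.0006 0.0001 0.0006] [ 0.1  0.  -0.1] 0.04000328403288055 14.4833
```

Request:
jog_arm(
  moves=[
    [1, 0, 0, 0.007, 0],
    [1, 0, 0, 0.007, 0],
    [1, 0, 0, 0.007, 0],
    [1, 0, 0, 0, 0],
  ],
)

```text
t: 14.82
position: [0.5439, -0.2208, 0.1037]
tool_rot: [-0.001, 0.737, 0.676, -0.0]
wrist_force: [0.4, -0.1, 0.1]
finger_gap: 0.0402
```

Request:
jog_arm(
  moves=[
    [1, 0, 0, 0.007, 0],
    [1, 0, 0, 0.007, 0],
    [1, 0, 0, 0.007, 0],
    [1, 0, 0, 0, 0],
  ],
  newtons=100,
)

```text
t: 15.15
position: [0.545, -0.2208, 0.0878]
tool_rot: [0.0, 0.737, 0.676, 0.0]
wrist_force: [0.6, -0.3, 3.0]
finger_gap: 0.0391
```

Request:
jog_arm(
  moves=[
    [1, 0, 0, 0.006, 0],
    [1, 0, 0, 0.006, 0],
    [1, 0, 0, 0.006, 0],
    [1, 0, 0, 0.005, 0],
    [1, 0, 0, 0, 0],
  ],
)

```text
t: 15.57
position: [0.5451, -0.2208, 0.0695]
tool_rot: [0.0, 0.737, 0.676, 0.0]
wrist_force: [2.8, -0.3, 0.5]
finger_gap: 0.0394
```

```bash
python3 st.py
```

```text
[ 0.5451 -0.2209  0.0699] [0.     0.     0.0001] [ 2.8  0.2 -1.3] 0.03964837634411316 15.8167
```

Run:
```python
from h import *
w=grab("wrist","l1"); s=grab("side","l2"); t=grab("top","l3")
m=np.zeros((420,800,3),np.uint8)
m[:,:400]=cv2.resize(w[200:410,180:380],(400,420),interpolation=cv2.INTER_CUBIC)
m[:,410:800]=cv2.resize(s[165:235,342:407],(390,420),interpolation=cv2.INTER_CUBIC)
cv2.imwrite("pics/l.png",m[:,:,::-1])
```

```text
(no output)
```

View pics/l.png

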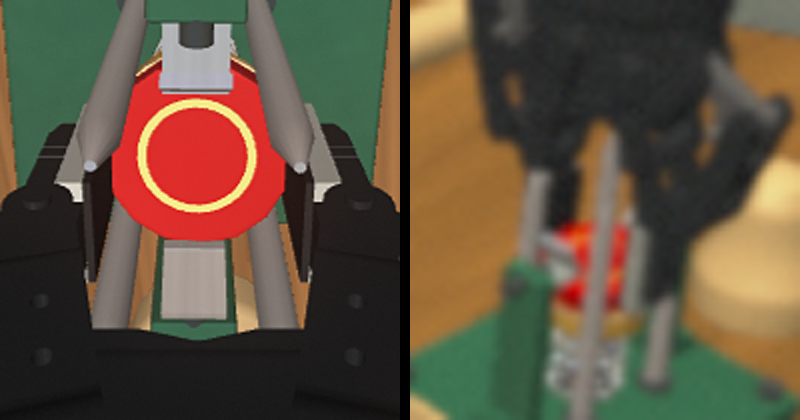

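Request:
jog_arm(
  moves=[
    [1, 0, 0, 0.004, 0],
    [1, 0, 0, 0, 0],
    [-0.41, 0, 0, 0, 0],
    [-0.41, 0, 0, 0, 0],
    [-0.41, 0, 0, 0, 0],
    [-0.41, 0, 0, 0, 0],
    [-0.41, 0, 0, -0.045, 0],
    [-0.41, 0, 0, -0.045, 0],
    [-0.41, 0, 0, -0.045, 0],
    [-0.41, 0, 0, -0.045, 0],
    [-1, 0, 0, 0, 0],
  ],
)

```text
t: 16.88
position: [0.5475, -0.2217, 0.2176]
tool_rot: [0.004, 0.737, 0.675, 0.002]
wrist_force: [1.1, 0.4, 1.1]
finger_gap: 0.0706
```

Run:
```python
from h import *
from m import tri
C=cam("wrist");w=grab("wrist","n1"); s=grab("side","n2"); S=state();print(S["position"].round(4),S["t"])
M=[]
for nm,im in(("side",s),("wrist",w)):
    h=cv2.cvtColor(im,cv2.COLOR_RGB2HSV); m=(((h[...,0]<7)|(h[...,0]>172))&(h[...,1]>150)&(h[...,2]>70)).astype(np.uint8)
    n,l,st,c=cv2.connectedComponentsWithStats(m)
    print(nm,[(c[i].round(1),st[i]) for i in range(1,n) if st[i,4]>25])
for z in(.067,.074,.086): print(z,"pred face centre wrist",proj(C,[.5447,-.2207,z]),"side",proj(cam("side"),[.5447,-.2207,z]))
m=np.zeros((420,800,3),np.uint8)
m[:,:400]=cv2.resize(w[100:205,230:330],(400,420),interpolation=cv2.INTER_CUBIC)
m[:,410:800]=cv2.resize(s[165:235,342:407],(390,420),interpolation=cv2.INTER_CUBIC)
cv2.imwrite("pics/n.png",m[:,:,::-1])
```

```text
[ 0.5451 -0.2214  0.2121] 16.9833
side [(array([378.9, 210.3]), array([375, 204,   8,  11,  45], dtype=int32)), (array([268.5, 251.2]), array([257, 240,  23,  23, 173], dtype=int32)), (array([268.6, 249.8]), array([264, 245,  10,  10,  74], dtype=int32))]
wrist [(array([273.1, 191.8]), array([ 249,  169,   49,   46, 1010], dtype=int32)), (array([273. , 192.7]), array([261, 181,  25,  25, 500], dtype=int32))]
0.067 pred face centre wrist [[275.05667583 189.74377811]] side [[373.09672813 209.1252221 ]]
0.074 pred face centre wrist [[275.04701923 191.80880868]] side [[373.42045235 206.51260832]]
0.086 pred face centre wrist [[275.02937212 195.58325946]] side [[373.98134983 201.98860597]]
```

View pics/n.png

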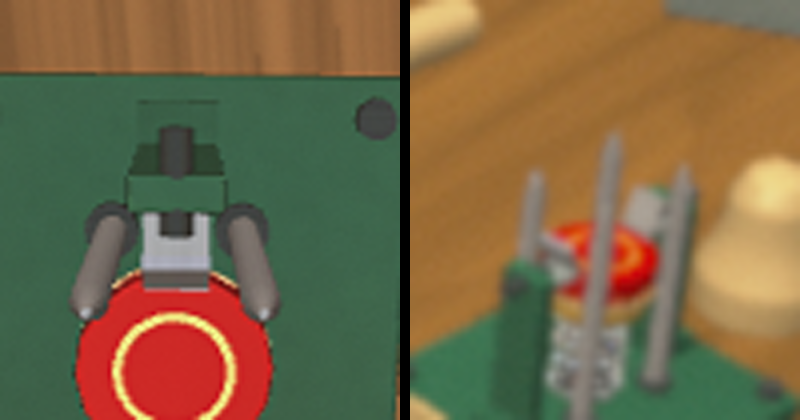

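The first disc is loaded. The lips are over its face, it sits level, and its height comes out at about 74–77 mm. On to the second red disc at station −112.

Request:
jog_arm(
  moves=[
    [-1, 0, 0, -0.004, -0.021],
    [-1, 0.046, -0.0026, -0.004, 0],
    [-1, 0.046, -0.0026, -0.004, 0],
    [-1, 0.046, -0.0026, -0.004, 0],
    [-1, 0.046, -0.0026, -0.004, 0],
    [-1, 0.046, -0.0026, -0.004, 0],
    [-1, 0.046, -0.0026, -0.004, 0],
    [-1, 0.046, -0.0026, -0.004, 0],
    [-1, 0.046, -0.0026, -0.004, 0],
    [-1, 0.046, -0.0026, -0.004, 0],
    [-1, 0, 0, 0, 0],
    [-1, 0, 0, 0, 0],
  ],
)

```text
t: 17.98
position: [0.543, 0.1132, 0.2414]
tool_rot: [-0.001, 0.724, 0.689, -0.001]
wrist_force: [-0.2, -0.6, 0.1]
finger_gap: 0.0857
```

```bash
cat >> st.py <<'E'
C=cam("wrist");w=eyes.grab_frame("wrist");h=cv2.cvtColor(w,cv2.COLOR_RGB2HSV)
m=(((h[...,0]<7)|(h[...,0]>172))&(h[...,1]>150)&(h[...,2]>70)).astype(np.uint8)
m=cv2.morphologyEx(m,cv2.MORPH_CLOSE,np.ones((11,11)))
n,l,q,c=cv2.connectedComponentsWithStats(m);print([(c[i].round(1),q[i].tolist()) for i in range(1,n) if q[i,4]>100])
M=C[2].T@np.array(C[0]["tool_from_camera"])[:3,:3].T;print("jaw deg",np.degrees(np.arctan2(M[1,1],M[0,1])).round(2))
E
python3 st.py
python3 - <<'E'
from h import *
C=cam("wrist");print(proj(C,[[.5451,.2228,.1365],[.5394,.1107,.1365]]))
w=np.load("pics/w1.npy")
E
```

```text
[0.5436 0.1094 0.2416] [0.0002 0.0008 0.0003] [-0.  -0.3 -0.5] 0.08495071582478976 18.2333
[(array([277.4, 204. ]), [252, 175, 53, 57, 2187])]
jaw deg -3.26
[[272.31793107  43.0537392 ]
 [274.08592739 204.51110737]]
```

Request:
jog_arm(
  moves=[
    [-1, 0.0015, 0, 0.0386, 0],
    [-1, 0, 0, 0.0386, 0],
    [-1, 0, 0, 0.0386, 0],
    [-1, 0, 0, 0.0386, 0],
    [-1, 0, 0, 0, 0],
    [1, 0, 0, 0, 0],
    [1, 0, 0, 0, 0],
    [1, 0, 0, 0, 0],
    [1, 0, 0, 0, 0],
    [1, 0, 0, 0, 0],
    [1, 0, 0, 0, 0],
    [1, 0, 0, 0, 0],
    [1, 0, 0, 0, 0],
  ],
  newtons=50,
)

```text
t: 19.37
position: [0.5436, 0.1122, 0.1215]
tool_rot: [0.0, 0.726, 0.688, 0.0]
wrist_force: [-6.9, -0.6, 14.4]
finger_gap: 0.0369
```

Request:
jog_arm(
  moves=[
    [1, 0, -0.0036, -0.0051, 0],
    [1, 0, -0.0036, -0.0051, 0],
    [1, 0, -0.0036, -0.0051, 0],
    [1, 0, -0.0036, -0.0051, 0],
    [1, 0, -0.0036, -0.0051, 0],
    [1, 0, -0.0036, -0.0051, 0],
    [1, 0, -0.0036, -0.0051, 0],
    [1, 0, -0.0036, -0.0051, 0],
    [1, 0, 0, 0, 0],
  ],
)

```text
t: 20.12
position: [0.5204, 0.1134, 0.1529]
tool_rot: [0.0, 0.726, 0.688, 0.0]
wrist_force: [0.1, 0.7, 0.3]
finger_gap: 0.0133
```

```bash
python3 st.py; python3 v.py o
```

```text
[0.5208 0.1132 0.152 ] [0.0001 0.0001 0.0003] [ 0.3  0.3 -0.3] 0.013285737981233168 20.3667
[(array([274.4, 285.2]), [262, 235, 26, 101, 2555])]
jaw deg -3.12
[0.521  0.1132 0.1516] 0.0134 [0.4 0.5 0.7]
```

View pics/o.png

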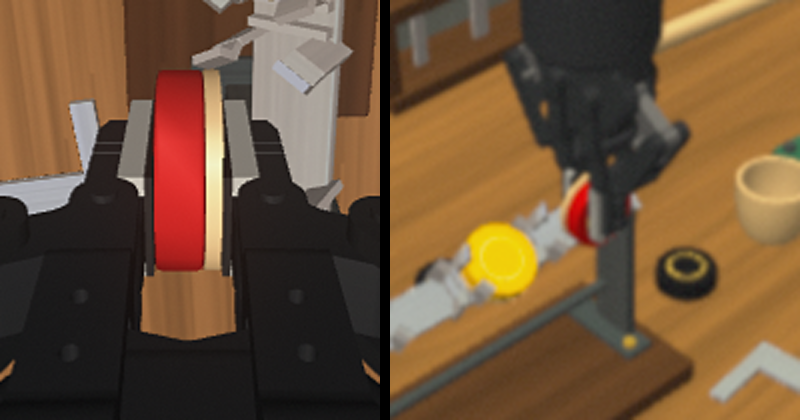

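This time the disc turned fully upright in the jaws (gap 13.3 mm), pinched by its faces with the painted side at −x. I'll stand it on the bench and tip its top towards +x so the painted face ends up on top.

Request:
jog_arm(
  moves=[
    [1, 0, -0.01, -0.0375, 0],
    [1, 0, 0, -0.0375, 0],
    [1, 0, 0, -0.0375, 0],
    [1, -0.0429, -0.0127, 0, 0],
    [1, -0.0429, -0.0127, 0, 0],
    [1, -0.0429, -0.0127, 0, 0],
    [1, -0.0429, -0.0127, 0, 0],
    [1, -0.0429, -0.0127, 0, 0],
    [1, -0.0429, -0.0127, 0, 0],
    [1, -0.0429, -0.0127, 0, 0],
    [1, -0.0429, -0.0127, 0, 0],
    [1, -0.0429, -0.0127, 0, 0],
    [1, 0, 0, 0.0445, 0],
    [1, 0, 0, 0.0445, 0],
    [1, 0, 0, 0.0445, 0],
    [1, 0, 0, 0.0445, 0],
    [1, 0, 0, 0.0445, 0],
    [1, 0, 0, 0.03, 0],
    [1, 0, 0, 0, 0],
  ],
)

```text
t: 22.1
position: [0.403, -0.1888, 0.0361]
tool_rot: [-0.003, 0.726, 0.688, -0.001]
wrist_force: [-0.6, 0.6, 0.0]
finger_gap: 0.0133
```

Request:
jog_arm(
  moves=[
    [1, 0, 0, 0.007, 0],
    [1, 0, 0, 0.007, 0],
    [1, 0, 0, 0.005, 0],
    [1, 0, 0, 0, 0],
  ],
)

```text
t: 22.43
position: [0.4054, -0.1901, 0.0251]
tool_rot: [0.001, 0.726, 0.688, 0.0]
wrist_force: [0.5, 0.1, 0.0]
finger_gap: 0.0131
```

Request:
jog_arm(
  moves=[
    [1, 0, 0, 0.005, 0],
    [1, 0, 0, 0, 0],
  ],
)

```text
t: 22.6
position: [0.4052, -0.19, 0.0209]
tool_rot: [0.0, 0.726, 0.688, 0.0]
wrist_force: [-0.3, 0.2, 0.3]
finger_gap: 0.0129
```

Request:
jog_arm(
  moves=[
    [1, 0, 0, 0.004, 0],
    [1, 0, 0, 0, 0],
  ],
)

```text
t: 22.77
position: [0.4091, -0.1902, 0.0194]
tool_rot: [0.004, 0.726, 0.688, 0.003]
wrist_force: [5.7, 2.1, 20.8]
finger_gap: 0.0134
```

Request:
jog_arm(
  moves=[
    [1, 0, 0, 0.003, 0],
    [1, 0, 0, 0, 0],
  ],
)

```text
t: 22.93
position: [0.4112, -0.1907, 0.0183]
tool_rot: [0.006, 0.726, 0.688, 0.004]
wrist_force: [7.3, 1.8, 39.4]
finger_gap: 0.0131
```

Request:
jog_arm(
  moves=[
    [1, 0, 0, -0.006, 0],
    [1, 0, 0, 0, 0],
    [-1, 0, 0, 0, 0],
    [-1, 0, 0, 0, 0],
    [-1, 0, 0, 0, 0],
    [-1, 0, 0, 0, 0],
    [-1, 0, 0, 0, 0],
    [-1, 0, 0, 0, 0],
    [-1, 0, 0, -0.0175, 0],
    [-1, 0, 0, 0, 0],
  ],
)

```text
t: 23.77
position: [0.4052, -0.19, 0.0348]
tool_rot: [0.0, 0.726, 0.688, 0.0]
wrist_force: [0.2, 0.2, 0.8]
finger_gap: 0.0855
```

```bash
python3 st.py
python3 - <<'E'
from h import *
C=cam("wrist");w=np.array(eyes.grab_frame("wrist"));np.save("pics/p.npy",w)
print("standing rim pred, x=.405..", proj(C,[[.399,-.19,.044],[.411,-.19,.044],[.405,-.19,.0]]))
E
```

```text
[ 0.405  -0.1899  0.0338] [0.0002 0.0001 0.0003] [ 0.1  0.4 -0.3] 0.08520956289116295 24.0167
[(array([276.3, 270.8]), [264, 225, 25, 92, 2174])]
jaw deg -3.12
standing rim pred, x=.405.. [[267.73619898 290.51451004]
 [295.85245857 289.17676981]
 [281.11036206 246.26734875]]
```

Request:
jog_arm(
  moves=[
    [-1, 0, 0.015, 0, 0],
    [-1, 0, 0.015, 0, 0],
    [-1, 0, 0.013, 0, 0],
    [-1, 0, 0.01, 0, 0],
    [-1, 0, 0.01, 0, 0],
    [-1, 0, 0.01, 0, 0],
    [-1, 0, 0, 0, 0],
    [-1, 0, 0, 0, 0],
    [-1, 0, 0, 0, 0],
  ],
)

```text
t: 24.87
position: [0.4519, -0.1925, 0.0323]
tool_rot: [-0.007, 0.727, 0.687, -0.007]
wrist_force: [-31.6, 3.0, 14.3]
finger_gap: 0.0856
```

```bash
python3 st.py
```

```text
[ 0.452  -0.1925  0.0323] [0. 0. 0.] [-31.8   3.7  14.5] 0.08543060811645234 25.1167
[(array([246.9, 256.6]), [204, 216, 85, 82, 5408]), (array([538.6, 335.1]), [528, 330, 19, 15, 136]), (array([477.7, 407.3]), [467, 395, 21, 25, 185])]
jaw deg -3.23
```

Request:
jog_arm(
  moves=[
    [-1, 0, -0.02, 0, 0],
    [-1, 0, -0.02, 0, 0],
    [-1, 0, 0, 0, 0],
  ],
)

```text
t: 25.42
position: [0.4275, -0.1912, 0.0335]
tool_rot: [-0.002, 0.726, 0.687, -0.001]
wrist_force: [-0.1, 0.6, -0.4]
finger_gap: 0.0851
```

```bash
python3 st.py
python3 - <<'E'
from h import *
w=grab("wrist","q1");s=grab("side","q2")
m=np.zeros((560,800,3),np.uint8)
m[:420]=0
m[:315,:420]=cv2.resize(w,(420,315))
m[:560,430:800]=cv2.resize(s[160:300,330:422],(370,560),interpolation=cv2.INTER_CUBIC)
m[320:560,:420]=cv2.resize(w[190:310,150:360],(420,240),interpolation=cv2.INTER_CUBIC)
cv2.imwrite("pics/q.png",m[:,:,::-1])
E
```

```text
[ 0.4316 -0.1913  0.0338] [0.001  0.     0.0001] [ 0.3 -0.3  0.1] 0.08512699900501305 25.6667
[(array([283.3, 255.6]), [242, 215, 84, 82, 5325]), (array([550.5, 349.4]), [538, 337, 22, 27, 185])]
jaw deg -3.1
```

Request:
jog_arm(
  moves=[
    [-1, 0, 0, -0.05, 0],
    [-1, 0, 0, -0.049, 0],
    [-1, 0, 0, 0, 0],
    [-1, 0, 0, 0, 0],
  ],
)

```text
t: 26.15
position: [0.4327, -0.1918, 0.1148]
tool_rot: [0.002, 0.726, 0.687, 0.001]
wrist_force: [-0.1, 0.5, -0.4]
finger_gap: 0.0855
```

```bash
python3 st.py
python3 - <<'E'
from h import *
C=cam("wrist");P=state()["position"];w=grab("wrist","r1");h=cv2.cvtColor(w,cv2.COLOR_RGB2HSV)
m=(((h[...,0]<7)|(h[...,0]>172))&(h[...,1]>150)&(h[...,2]>70)).astype(np.uint8);m=cv2.morphologyEx(m,cv2.MORPH_CLOSE,np.ones((11,11)))
n,l,q,c=cv2.connectedComponentsWithStats(m)
for i in range(1,n):
    if q[i,4]>1000:
        x,y,a,b=q[i,:4]; 
        g=(np.abs(h[...,0].astype(int)-22)<8)&(h[...,2]>140)&(l==i); v,u=np.nonzero(g)
        print(q[i],"ring",u.mean(),v.mean(),len(u),np.ptp(u),np.ptp(v),onz(C,[(u.min()+u.max())/2,(v.min()+v.max())/2],.014),onz(C,c[i],.012),P)
E
```

```text
[ 0.431  -0.1912  0.1125] [0.0004 0.0002 0.0006] [-0.2 -0.1 -0.2] 0.08539579192845416 26.4
[(array([284.5, 209.8]), [256, 181, 58, 58, 2613]), (array([468.2, 281.2]), [430, 249, 80, 61, 3283])]
jaw deg -3.11
[ 256  181   58   58 2608] ring 284.76446280991735 211.12809917355372 242 35 33 [ 0.43373692 -0.19277417  0.014     ] [ 0.43376969 -0.19211115  0.012     ] [ 0.4307529  -0.19100021  0.11206626]
[ 430  249   80   61 3271] ring 471.70567375886526 284.6099290780142 282 45 35 [ 0.58216879 -0.260959    0.014     ] [ 0.57903658 -0.26084074  0.012     ] [ 0.4307529  -0.19100021  0.11206626]
```

The second disc now lies flat with its painted face up (58×58 px blob, ring visible). Same crosswise centring, then I'll move it 15 mm away from the magazine foot before the final grip.

Request:
jog_arm(
  moves=[
    [-1, -0.002, 0.0035, 0, 0],
    [-1, 0, 0, 0, -0.0769],
    [-1, 0, 0, 0, -0.0769],
    [-1, 0, 0, 0, -0.0769],
    [-1, 0, 0, 0, -0.0769],
    [-1, 0, 0, 0, -0.0769],
    [-1, 0, 0, 0, -0.0769],
    [-1, 0, 0, 0, -0.0769],
    [-1, 0, 0, 0, -0.0769],
    [-1, 0, 0, 0, -0.0769],
    [-1, 0, 0, 0, -0.0769],
    [-1, 0, 0, 0, -0.0769],
    [-1, 0, 0, 0, -0.0769],
    [-1, 0, 0, 0, -0.0769],
    [-1, 0, 0, 0.04, 0],
    [-1, 0, 0, 0.04, 0],
    [-1, 0, 0, 0.04, 0],
    [-1, 0, 0, 0, 0],
  ],
  newtons=20,
)

```text
t: 28.0
position: [0.4317, -0.1923, 0.0127]
tool_rot: [-0.003, 0.027, 1.0, 0.001]
wrist_force: [0.2, 1.1, 0.0]
finger_gap: 0.0853
```

Request:
jog_arm(
  moves=[
    [1, 0, 0, 0, 0],
    [1, 0, 0, 0, 0],
    [1, 0, 0, 0, 0],
    [1, 0, 0, 0, 0],
    [1, 0, 0, 0, 0],
    [1, 0, 0, 0, 0],
    [1, 0, 0, 0, 0],
  ],
)

```text
t: 28.58
position: [0.435, -0.1934, 0.0188]
tool_rot: [0.001, 0.028, 1.0, -0.001]
wrist_force: [-0.6, 1.0, 6.2]
finger_gap: 0.0427
```

```bash
python3 st.py
```

```text
[ 0.435  -0.1934  0.0188] [0. 0. 0.] [-0.5  0.5  7. ] 0.04251403687155369 28.8333
[(array([278.8, 267.1]), [234, 223, 91, 89, 6361])]
jaw deg 86.84
```

Request:
jog_arm(
  moves=[
    [1, 0, 0, -0.004, 0],
    [1, 0.019, 0, 0, 0],
    [1, 0, 0, 0.0037, 0],
    [1, 0, 0, 0, 0],
    [-0.41, 0, 0, 0, 0],
    [-0.41, 0, 0, 0, 0],
    [-0.41, 0, 0, 0, 0],
    [-0.41, 0, 0, 0.002, 0.0783],
    [-0.41, 0, 0, 0, 0.0783],
    [-0.41, 0, 0, 0, 0.0783],
    [-0.41, 0, 0, 0, 0.0783],
    [-0.41, 0, 0, 0, 0.0783],
    [-0.41, 0, 0, 0, 0.0783],
    [-0.41, 0, 0, 0, 0.0783],
    [-0.41, 0, 0, 0, 0.0783],
    [-0.41, 0, 0, 0, 0.0783],
    [-0.41, 0, 0, 0, 0.0783],
    [-0.41, 0, 0, 0, 0.0783],
    [-0.41, 0, 0, 0, 0.0783],
    [-0.41, 0, 0, 0, 0.0783],
  ],
)

```text
t: 30.55
position: [0.4193, -0.192, 0.0156]
tool_rot: [0.0, 0.738, 0.675, 0.0]
wrist_force: [0.5, -0.1, -0.2]
finger_gap: 0.0603
```

Request:
jog_arm(
  moves=[
    [-0.41, 0, 0, 0, 0],
    [1, 0, 0, 0, 0],
    [1, 0, 0, 0, 0],
    [1, 0, 0, 0, 0],
    [1, 0, 0, 0, 0],
    [1, 0, 0, 0, 0],
  ],
  newtons=40,
)

```text
t: 31.05
position: [0.4191, -0.192, 0.016]
tool_rot: [0.0, 0.734, 0.679, 0.0]
wrist_force: [0.6, 1.1, 7.8]
finger_gap: 0.0417
```

```bash
python3 st.py;python3 - <<'E'
from h import *
s=state();q=s["tool_rot"];M=R.from_quat([q[1],q[2],q[3],q[0]]).as_matrix()
d=np.array([.5450,-.2208,0])-s["position"]; print(M.T@d/.8,M[:,2].round(4))
E
```

```text
[ 0.4191 -0.192   0.016 ] [0. 0. 0.] [-0.2  1.2  6.8] 0.04180888019014896 31.3
[(array([278.6, 271.3]), [233, 226, 92, 91, 6555])]
jaw deg -4.52
[-0.02344425  0.15970458  0.02006013] [ 6.e-04  2.e-04 -1.e+00]
```

Request:
jog_arm(
  moves=[
    [1, 0, 0, 0, 0],
    [1, 0, 0, -0.0453, 0],
    [1, 0, 0, -0.0453, 0],
    [1, 0, 0, -0.0453, 0],
    [1, 0, 0, -0.0453, 0],
    [1, -0.0059, 0.0398, 0, 0],
    [1, -0.0059, 0.0398, 0, 0],
    [1, -0.0059, 0.0398, 0, 0],
    [1, -0.0058, 0.0398, 0, 0],
    [1, 0, 0, 0, 0],
    [1, 0, 0, 0, 0],
    [1, 0, 0, 0.02, 0],
    [1, 0, 0, 0.014, 0],
    [1, 0, 0, 0.014, 0],
    [1, 0, 0, 0, 0],
  ],
  newtons=80,
)

```text
t: 32.6
position: [0.5421, -0.2212, 0.1199]
tool_rot: [-0.002, 0.736, 0.677, -0.001]
wrist_force: [0.1, 0.3, -0.9]
finger_gap: 0.0398
```

```bash
python3 st.py
```

```text
[ 0.5438 -0.2215  0.1222] [0.0006 0.0001 0.0007] [-0.  -0.2 -0.2] 0.03972602881595535 32.85
[(array([278.4, 260.9]), [235, 199, 88, 117, 7941])]
jaw deg -4.75
```

Request:
jog_arm(
  moves=[
    [1, 0, 0.0005, 0.007, 0],
    [1, 0, 0, 0.007, 0],
    [1, 0, 0, 0.007, 0],
    [1, 0, 0, 0, 0],
  ],
)

```text
t: 33.23
position: [0.5439, -0.2213, 0.104]
tool_rot: [-0.001, 0.736, 0.677, -0.0]
wrist_force: [-0.4, 0.3, -0.7]
finger_gap: 0.0401
```

Request:
jog_arm(
  moves=[
    [1, 0, 0, 0.007, 0],
    [1, 0, 0, 0.007, 0],
    [1, 0, 0, 0.005, 0],
    [1, 0, 0, 0, 0],
  ],
  newtons=100,
)

```text
t: 33.57
position: [0.5452, -0.2213, 0.0902]
tool_rot: [0.0, 0.736, 0.677, 0.0]
wrist_force: [1.1, 1.2, 3.7]
finger_gap: 0.0394
```

Request:
jog_arm(
  moves=[
    [1, 0, 0, 0.006, 0],
    [1, 0, 0, 0.006, 0],
    [1, 0, 0, 0.005, 0],
    [1, 0, 0, 0, 0],
  ],
)

```text
t: 33.9
position: [0.5452, -0.2213, 0.0763]
tool_rot: [0.0, 0.736, 0.677, 0.0]
wrist_force: [1.4, 0.7, 5.5]
finger_gap: 0.0394
```

Underside is at about 60 mm; I'll press about 9 mm further.

Request:
jog_arm(
  moves=[
    [1, 0, 0, 0.005, 0],
    [1, 0, 0, 0.004, 0],
    [1, 0, 0, 0.003, 0],
    [1, 0, 0, 0, 0],
  ],
)

```text
t: 34.23
position: [0.5452, -0.2213, 0.067]
tool_rot: [0.0, 0.736, 0.677, 0.0]
wrist_force: [0.4, 0.9, 5.9]
finger_gap: 0.0394
```

Request:
jog_arm(
  moves=[
    [-0.41, 0, 0, 0, 0],
    [-0.41, 0, 0, 0, 0],
    [-0.41, 0, 0, 0, 0],
    [-0.41, 0, 0, 0, 0],
    [-0.41, 0, 0, -0.045, 0],
    [-0.41, 0, 0, -0.045, 0],
    [-0.41, 0, 0, -0.045, 0],
    [-0.41, 0, 0, -0.045, 0],
    [-1, 0, 0, 0, 0],
    [-1, 0, 0, 0, 0],
  ],
)

```text
t: 35.07
position: [0.5456, -0.222, 0.2132]
tool_rot: [0.002, 0.736, 0.677, 0.001]
wrist_force: [-0.9, 0.6, -1.7]
finger_gap: 0.0817
```

```bash
python3 st.py
python3 - <<'E'
from h import *
C=cam("wrist");w=grab("wrist","z1"); s=grab("side","z2"); t=grab("top","z3")
for z in(.074,.086): print(z,proj(C,[.5447,-.2207,z]))
f=lambda i,b,sz:cv2.resize(i[b[1]:b[3],b[0]:b[2]],sz,interpolation=cv2.INTER_CUBIC)
m=np.zeros((600,800,3),np.uint8)
m[:300,:400]=f(t,(0,0,560,420),(400,300)); m[300:,:390]=f(s,(342,165,407,235),(390,300))
m[:300,400:]=f(w,(220,130,330,215),(400,300)); m[300:,400:]=f(s,(100,140,420,380),(400,300))
cv2.imwrite("pics/z.png",m[:,:,::-1])
b=np.load("pics/b.npy").astype(int); d=(np.abs(t.astype(int)-b).sum(2)>90).astype(np.uint8)
n,l,q,c=cv2.connectedComponentsWithStats(d); print([q[i].tolist() for i in range(1,n) if q[i,4]>25])
E
```

```text
[ 0.544  -0.2215  0.2102] [0.0003 0.0001 0.0007] [-0.1  0.2 -0.3] 0.08518804489954335 35.3167
[(array([279.9, 194.8]), [255, 168, 51, 51, 1920])]
jaw deg -4.75
0.074 [[281.05845385 194.78082182]]
0.086 [[281.12550036 198.74279166]]
[[375, 178, 157, 242, 22837], [164, 227, 22, 21, 307], [218, 228, 21, 22, 306], [382, 232, 9, 10, 70]]
```

View pics/z.png

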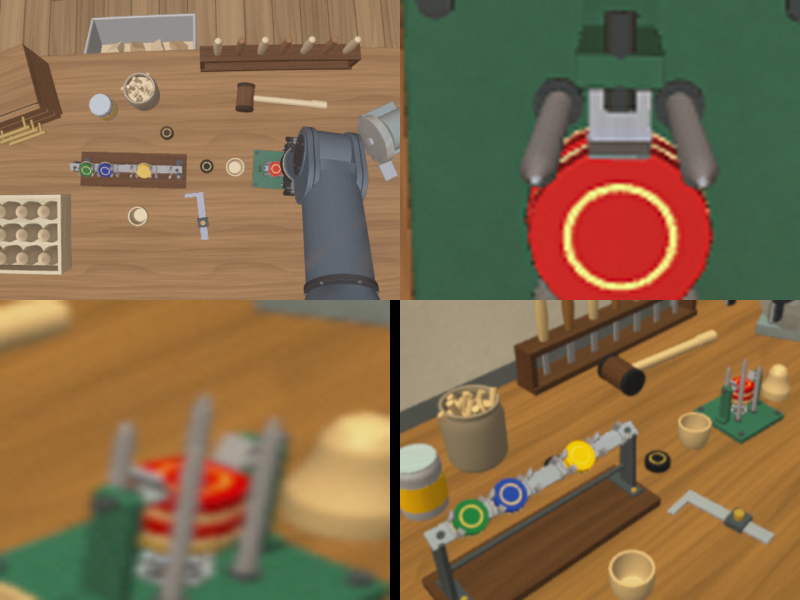

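Both red discs are stacked under the lips, and nothing else has moved.

```bash
python3 -c "from bench import finish_job; print(finish_job())"
```

```text
the job is handed in; nothing more can be done
None
```

Both red discs are loaded in the magazine, painted faces up, and I handed the job in at about 35.5 s of the 67 s allowed. I loaded the middle-station disc first, and only then fetched the one from station −112.

**Last checks:**
- **Stack:** the pictures show two level discs stacked in the magazine, with the +y lip over the top one. I could not see the −y lip clearly, but the top face comes out at about 74 mm, which is lip height.
- **Bench:** comparing the top camera before and after shows changes only at the two emptied stations, the magazine and the arm itself. Anything hidden under the arm in that view was not compared.
- **Robot:** it ended about 14 cm above the stack with the gripper open, touching nothing.

**What did not go as described:**
- **Pull from the clips:** the tool cannot tilt, so squeezing turned the discs in the clips (the first to about 53°, the second fully upright). They came out along the rail's normal but tipped rather than strictly flat.
- **Laying on the bench:** I put each disc on the bare bench, face up, centred it with a crosswise squeeze and gripped it again before loading.
- **Contact forces:** while I tipped the second disc flat, the wrist read about 32 N sideways, probably a finger against the bolted magazine. Standing that disc on the bench read 39 N. The highest reading I saw was about 54 N, during the first pull. The readings were taken only at the end of each move, so I can't rule out brief higher peaks.

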